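# Fit a fresh lap to the graver hone and hold its keyed arbor home

### The arm

A 6-joint arm with a two-finger parallel gripper is mounted at the origin on a cart in front of the work surface, level with it; the furniture and walls round the work are solid. World frame = base frame: x ahead of the robot, y to its left, z up, the work surface at z = 0. Lengths are in m, angles in rad, forces in N, time in s.
With the tool pointing down it reaches from about 0.25 to 0.85 m from the base axis. Payload 12.5 kg.
Tool frame: the origin (TCP) lies at the very end of the fingers, on their centre line; the grasp point (between the pads) lies grip_point_offset behind it (grip_point_offset is the distance from the TCP to the grasp point, in m); z points along the fingers, y is the line along which they close (so a half turn about z gives the same grasp; the last joint's range is limited). The gripper opens to 93 mm and grips with 3 to 60 N. Pads are 15 mm wide; open, the fingers measure 128 mm over their backs; the gripper's body (75 mm by 188 mm) begins 65 mm behind the grasp point.
Start: joints at [-1.367, 0.351, 1.652, -0, 1.139, -0.085], TCP at [0.157, -0.527, 0.219] pointing down, gripper open.
Joint ranges: [-2.75, 2.75], [-0.79, 2.1], [0.01, 2.65], [-1.57, 4.71], [0.07, 3.14], [-2.87, 2.87]. Speed limits (rad/s): [2.22, 2.22, 2.79, 3.14, 3.14, 3.14].

### API

Orientations are given as a unit quaternion [x, y, z, w].
In Python, from cell import read_state, snapshot, calibration, sign_off, grip_point_offset gives the robot as it stands. The module is installed in compiled form; this text tells all that it offers.
- The arm moves only by the shell command python3 -m pendant 'ROWS' [FORCE]. ROWS is JSON, a list of rows, each a list of 3 entries, a list of its own where there are three numbers: the gripper's target within -1 to 1 (fully open at 1, half-way at 0, shut at -1), then the shift along the tool's x, y, z in mm, then the turn about the tool's z in units of 8 degrees (1.0 is 8 degrees). In form: [[fingers, [x, y, z], yaw], ...]. A call has 1 to 8 rows; each row is the pose to reach, as a shift and turn from the pose commanded when the call began, along the tool's axes at that moment; what a row does not reach only later rows make up. A row lasts 1/10 s, in which the tool goes at most 50 mm and 8.59 degrees, less where a joint would pass 70% of its speed; a pose out of reach is approached as far as the arm can. A call with a gripper value outside its range is refused whole. The fingers move at their own pace and stop on an object; FORCE is the grip in N (left out, the last holds). Time passes only in rows, so rows that repeat a pose let the fingers close. It gives the time, the measured TCP pose, the force, the opening and the grip force at its end, in the units of the state.
- read_state(): the state, without advancing time (a new reading comes with each control period).
- snapshot(name): name is "scene" or "side" or "wrist"; returns (picture, depth): 384x512x3 uint8, red, green, blue; 384x512 float32, m along the optical axis (not along the pixel's ray), 0 where there is no reading.
- calibration(name): a dict with "fx", "fy", "cx", "cy" (pixels), "cam_to_world" (4x4, takes a point from camera to world coordinates). Camera axes: x right, y down, z forward; pixel columns grow to the right and rows downward; lengths in m; the calibration is good to about 2 mm. The wrist camera is an equidistant fisheye: a pixel r from the principal point sees the ray r / f radians off the axis. A picture is of the moment at which its call begins: read the wrist's pose just before it. calibration takes no time and is no camera call; for the wrist camera it gives the pose at the moment of the call.
- sign_off(): hands the job in; it is judged then, once.
The state is a dict: "t": time; "joint_positions": joint angles; "joint_velocities": joint speeds; "joint_torque": joint torques, N m; "position": TCP position; "orientation": TCP orientation; "contact_force": force on the tool from outside, world axes, zero at the start; "wrist_torque": the same for the moment, N m; "grip_width": finger opening in m; "finger_force": force on a finger pad.
Only numpy, scipy, OpenCV 4.12 (cv2) and the standard library are available. Lean on these libraries where they do the work, as an engineer would, in place of code of your own. Each camera call takes 0.05 s, during which the arm holds its last target. There are 200 camera calls.

### The job

Put the fresh lap on the graver hone: carry it from its wooden rest by its rim only, never touching the abrasive face with the fingers, and lay it flat on the platen over the hub's boss. Then take the keyed arbor out of its wooden block by its flat-sided head, push it down through the lap into the hub, turning it until the keys slip into the keyways, and keep pushing against the ejector spring until the flange bears firmly on the lap. Finish while still holding and pressing the arbor down like that, so that I can tighten the grub screw; leave the graver, loupe, tweezers and worn lap where they lie.

Things in the scene. Friction and masses are not known exactly. Their poses are not given: they have to be found in the camera images.
- hone: Graver hone: low grey box fixed to the bench, 40 mm high, with a round platen on top. Origin: on the vertical spindle axis at bench level; z up, x to its back (housing spans x -62 to +93, y -60 to +60 mm; a steel post 78 mm high stands at x +76, y +42). Its yaw says nothing of the keyways.
- platen_top (a point): Point on the spindle axis at the height of the platen's face, 58 mm above the bench; z up. The platen is a 44 mm disc, its face 18 mm clear above the housing, so fingers can pass below the overhanging rim of a lap. The origin of a seated lap coincides with this point.
- hub_mouth (a point): Point on the spindle axis at the top of the hub's boss (25 mm in diameter, 3 mm above the platen's face); z up. Bore 12 mm in diameter; two opposite keyways 7 mm wide, 20 mm across, open at the top. The spindle is locked at an unlisted angle that differs each time: find it by turning the arbor under a light push, or by looking at the slots.
- ejector (a joint): Spring pin down in the hub's bore that lifts the arbor out if it is let go: 0 at rest, grows as it is pressed down (m). The arbor's tip meets it 5.5 mm before home; about 4 N at first, 8 N at home (value 0.0055), so a total push of 15 to 20 N presses the flange firmly on the lap.
- lap: Fresh lap: flat steel ring, 62 mm outside, 29 mm hole, 4 mm thick, 80 g, lying level on a turned wooden rest. Origin: centre of its underside; z up. The rest is 20 mm high, 42 mm across at the top (52 mm at the foot), so the rim overhangs all round; its 24 mm spigot, 3 mm high, stands in the lap's hole.
- lap_face: The lap's abrasive face: darker ring 38 to 55 mm in diameter on the upper side, 0.3 mm proud, 3.5 mm in from the rim. Fingers must not touch it. Origin: on the lap's axis, 2.1 mm above its underside.
- arbor: Steel arbor upright in the large hole of a wooden block (46 x 62 x 34 mm). Origin: centre of the underside of its flange (35 mm across, 4 mm thick), which rests on the block; z up. x: line of the two opposite keys; a half turn fits as well. Origin 12 mm above hub_mouth: keys standing on the boss; 1 mm above: home, flange on the lap. 160 g.
- arbor_head (a point): Middle of the arbor's flat-sided head, 21 mm above the flange's underside. The head is 26 mm (x) by 16 mm (y) and 28 mm high, from 4 to 32 mm above the flange's underside: grip it across the 16 mm flats, along y.
- arbor_tip (a point): Lower end of the arbor's shaft, 22 mm below the flange's underside. Shaft 10 mm in diameter, coned over its last 3 mm; two keys 5 mm wide, 18 mm across over both, run from the flange 12 mm down, leaving a plain 10 mm nose.
- graver: Bystander: graver with a mushroom wooden handle, 124 mm long, lying on the bench.
- loupe: Bystander: black eye loupe, 30 mm wide, 31 mm high.
- tweezers: Bystander: steel tweezers, 120 mm long, lying on the bench.
- worn_lap: Bystander: the worn lap taken off before, same outline as the fresh one but 3 mm thick and lying directly on the bench. Leave it.
There are look-alikes about, which are no part of the job. Leave any pink or purple look-alike of the arbor alone.

How it is judged:
By the outcome, as a careful person would: the job done as asked, in the order asked, and still so for the second after the job is handed in, while the arm keeps its last pose, push and grip.
It also fails if it takes over 64 s, if anything falls off the work surface, if the arm or the gripper's body presses on something with over 40 N, if the wrist force passes 120 N, or if a joint passes its speed limit or range.

## Working session

There is one attempt and no reset: what is moved stays moved. The work goes in short steps, Python scripts to look and compute and a shell command to move; the robot and the scene stay as the last step left them, time stands still between calls to the robot, and variables do not carry over. Pictures are saved under pics/ and viewed, at most 10 in all, crops included, and the job is handed in when it is done.

```bash
mkdir -p pics; cat > h.py <<'E'
import numpy as np, cv2
from cell import *
def take(n):
    c=calibration(n); p,d=snapshot(n); np.savez(f'{n}.npz',p=p,d=d,**{k:c[k] for k in c}); return p,d,c
def load(n): 
    z=np.load(f'{n}.npz'); return z['p'],z['d'],z
def pts(d,c):
    v,u=np.mgrid[:d.shape[0],:d.shape[1]]
    P=np.stack([(u-c['cx'])/c['fx']*d,(v-c['cy'])/c['fy']*d,d],-1)
    M=np.array(c['cam_to_world']); return P@M[:3,:3].T+M[:3,3]
E
python3 - <<'E'
from h import *
for n in ['scene','side']:
    p,d,c=take(n); cv2.imwrite(f'pics/{n}.png',cv2.resize(p[...,::-1],(800,600)))
    print(n,np.array(c['cam_to_world']).round(3).tolist(),float(c['fx']))
s=read_state();print(s,grip_point_offset)
E
```

```text
scene [[0.779, -0.475, 0.41, 0.085], [-0.627, -0.576, 0.524, -0.78], [-0.013, -0.665, -0.747, 0.861], [0.0, 0.0, 0.0, 1.0]] 408.5210213845259
side [[0.998, -0.052, 0.028, 0.514], [-0.055, -0.636, 0.77, -1.046], [-0.022, -0.77, -0.637, 0.721], [0.0, 0.0, 0.0, 1.0]] 481.5242409384985
{'t': 0.1, 'joint_positions': array([-1.36659421e+00,  3.51157086e-01,  1.65231639e+00, -2.24180099e-05,
        1.13912130e+00, -8.46047565e-02]), 'joint_velocities': array([ 0.00193865, -0.00043664, -0.00112648, -0.00145182,  0.00066531,
        0.00096798]), 'joint_torque': array([ 8.79193867e-04, -4.98026633e+01, -2.85705954e+01,  7.00470340e-02,
        2.39058654e-02, -1.17396431e-05]), 'position': array([ 0.1566013 , -0.52692643,  0.21818572]), 'orientation': array([ 9.89591129e-01,  1.43906727e-01, -4.01051523e-05, -4.99557182e-04]), 'contact_force': array([-0.17428638,  0.17422113, -0.06867837]), 'wrist_torque': array([ 0.00631464, -0.03697219, -0.04840969]), 'finger_force': 0.0, 'grip_width': 0.09296240121970382} 0.0188
```

View pics/scene.png

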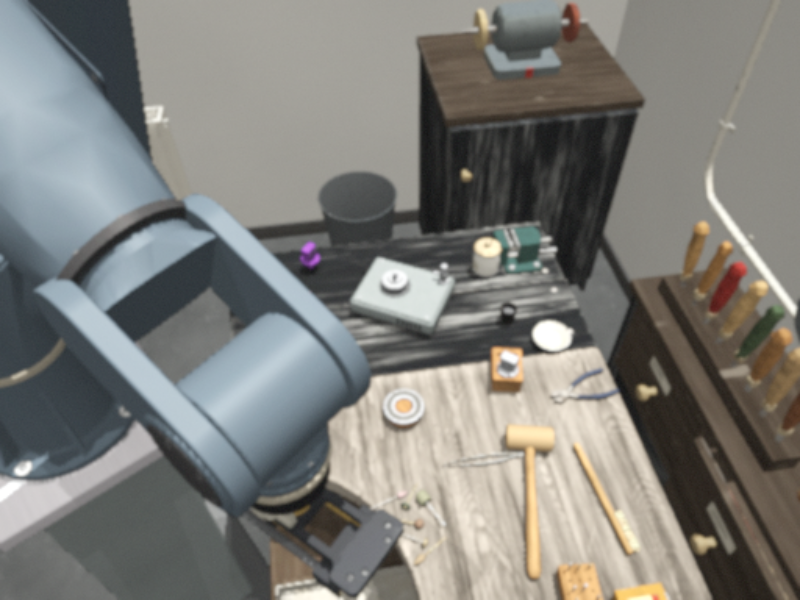

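View pics/side.png

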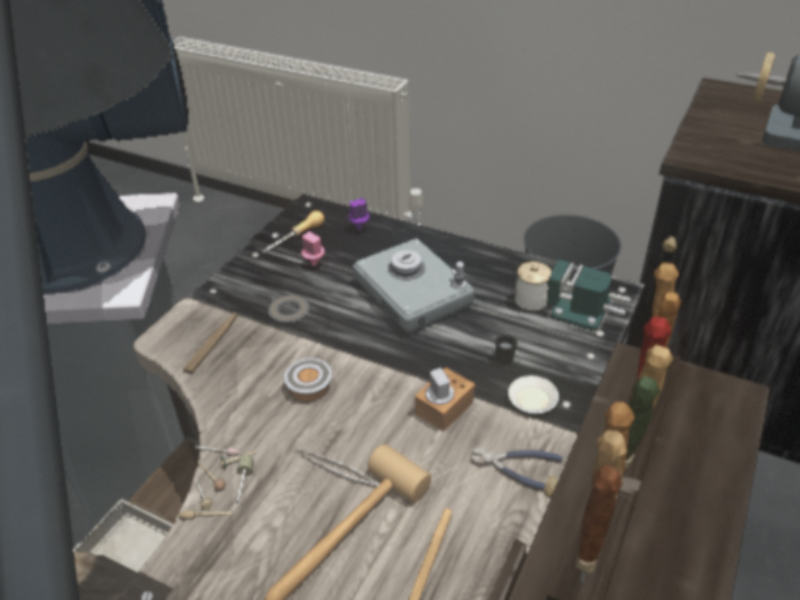

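The side view shows the fresh lap on its rest at (308,378), the worn lap at (289,307), the platen at (407,262), the arbor in its block at (440,385), and pink and purple decoys at (313,248) and (358,212). The scene view shows the lap at (403,407), the platen at (395,281) and the arbor at (508,362).

```bash
cat > m.py <<'E'
from h import *
def near(n,u,v,r,zlo,zhi):
    p,d,c=load(n); P=pts(d,c); k=512/800
    vv,uu=np.mgrid[:384,:512]
    m=(np.hypot(uu-u*k,vv-v*k)<r)&(d>0)&(P[...,2]>zlo)&(P[...,2]<zhi)
    return P[m]
if __name__=='__main__':
  for nm,uv,r,zl,zh in [('lap',{'side':(308,378),'scene':(403,407)},18,.018,.034),('platen',{'side':(407,262),'scene':(395,281)},14,.051,.07),('post',{'side':(459,270),'scene':(444,270)},10,.07,.09),
     ('block',{'side':(445,398),'scene':(507,370)},24,.026,.0365),('head',{'side':(440,380),'scene':(508,360)},14,.055,.08)]:
    for n in uv:
        q=near(n,*uv[n],r,zl,zh)
        if len(q)<4: print(nm,n,len(q));continue
        (cx,cy),R=cv2.minEnclosingCircle((q[:,:2]*1000).astype(np.float32))
        rect=cv2.minAreaRect((q[:,:2]*1000).astype(np.float32))
        print(nm,n,len(q),'circ',round(cx,1),round(cy,1),round(R,1),'zmed',np.median(q[:,2]).round(4),'rect',np.round(rect[0],1),np.round(rect[1],1),round(rect[2],1))
  for n in ['side']:
    q=near(n,412,285,48,.034,.045); rect=cv2.minAreaRect((q[:,:2]*1000).astype(np.float32)); print('housing',n,len(q),rect)
E
python3 m.py
```

```text
lap side 536 circ 415.9 -352.7 32.6 zmed 0.0265 rect [ 414.9 -354.2] [61.  60.6] 6.0
lap scene 440 circ 413.4 -353.9 31.0 zmed 0.0267 rect [ 413.1 -353.6] [60.7 57.9] 50.3
platen side 212 circ 553.5 -154.6 24.5 zmed 0.0578 rect [ 554.  -156.8] [44.6 43.8] 29.8
platen scene 161 circ 551.6 -156.6 22.9 zmed 0.0583 rect [ 552.1 -157.1] [42.6 42.6] 74.1
post side 23 circ 627.4 -202.2 6.2 zmed 0.0763 rect [ 627.3 -202.9] [ 9.9 10.5] 37.1
post scene 12 circ 626.5 -202.3 5.2 zmed 0.0772 rect [ 626.5 -202.3] [8.6 5.7] 50.6
block side 288 circ 586.8 -402.8 38.8 zmed 0.0348 rect [ 586.9 -402. ] [65.1 48.1] 46.9
block scene 132 circ 583.1 -404.0 36.9 zmed 0.0345 rect [ 585.8 -402.9] [65.7 46.6] 47.9
head side 142 circ 579.8 -409.6 14.8 zmed 0.0671 rect [ 579.7 -409.7] [16.5 27.9] 21.1
head scene 92 circ 577.6 -411.6 13.8 zmed 0.0672 rect [ 577.7 -411.5] [18.9 26.2] 28.2
housing side 1819 ((559.8382568359375, -169.56976318359375), (117.60101318359375, 157.3007354736328), 29.844345092773438)
```

```bash
python3 -m pendant '[[1,[296,-92,0],0],[1,[296,-92,0],0],[1,[296,-92,0],0],[1,[296,-92,0],0],[1,[296,-92,60],0],[1,[296,-92,90],0],[1,[296,-92,90],0],[1,[296,-92,90],0]]' 20
python3 - <<'E'
from h import *
s=read_state(); p,d,c=take('wrist'); cv2.imwrite('pics/w1.png',p[...,::-1])
print(s['t'],s['position'].round(4),s['orientation'].round(4),s['joint_positions'].round(2))
print({k:np.round(c[k],3).tolist() for k in c})
E
```

```text
t: 0.9
position: [0.4148, -0.3512, 0.1247]
orientation: [0.989, 0.145, -0.002, -0.003]
contact_force: [-0.1, -0.9, 0.3]
grip_width: 0.0928
finger_force: 0.0
0.9 [ 0.4148 -0.3512  0.1247] [ 0.9894  0.1455 -0.0018 -0.0028] [-0.79  0.46  1.75  0.    0.94  0.49]
{'fx': 297.319, 'fy': 297.319, 'cx': 255.494, 'cy': 192.683, 'cam_to_world': [[0.288, -0.927, -0.24, 0.48], [-0.958, -0.281, -0.066, -0.333], [-0.006, 0.248, -0.969, 0.29], [0.0, 0.0, 0.0, 1.0]]}
```

View pics/w1.png

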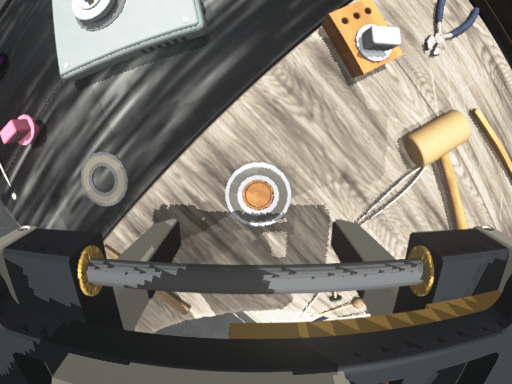

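The wrist view shows the lap at (258,193), its hole with the orange spigot inside. The worn lap is at (104,179) and the arbor at (380,42).

```bash
cat >> h.py <<'E'
def wrays(c,shape=(384,512)):
    v,u=np.mgrid[:shape[0],:shape[1]]; x=u-c['cx'];y=v-c['cy'];r=np.hypot(x,y)+1e-9;t=r/c['fx']
    return np.stack([np.sin(t)*x/r,np.sin(t)*y/r,np.cos(t)],-1)
def wpts(d,c):
    R=wrays(c); M=np.array(c['cam_to_world']); return (R/R[...,2:]*d[...,None])@M[:3,:3].T+M[:3,3]
def wplane(c,z):
    M=np.array(c['cam_to_world']); R=wrays(c)@M[:3,:3].T; return M[:3,3]+R*((z-M[2,3])/R[...,2:])
def tool(dx,dy,s):
    x,y,z,w=s['orientation']; a=2*np.arctan2(y,x); return dx*np.cos(a)+dy*np.sin(a), dx*np.sin(a)-dy*np.cos(a)
E
python3 - <<'E'
from h import *
p,d,c=load('wrist'); P=wpts(d,c); s=read_state()
v,u=np.mgrid[:384,:512]
m=(np.hypot(u-258,v-193)<42)&(P[...,2]>.015)&(P[...,2]<.034)
q=P[m]; print(len(q),np.percentile(q[:,2],[5,50,95]).round(4),cv2.minEnclosingCircle((q[:,:2]*1000).astype(np.float32)),cv2.minAreaRect((q[:,:2]*1000).astype(np.float32)))
# colour: orange spigot, and outer contour
hsv=cv2.cvtColor(p,cv2.COLOR_RGB2HSV)
o=((hsv[...,1]>120)&(np.hypot(u-258,v-193)<30)).astype(np.uint8)
Q=wplane(c,.024); print('spigot',o.sum(),Q[o>0].mean(0)*1000, cv2.minEnclosingCircle((Q[o>0][:,:2]*1000).astype(np.float32)))
o=((np.hypot(u-258,v-193)<37)&m).astype(np.uint8); print('lap plane',cv2.minEnclosingCircle((Q[o>0][:,:2]*1000).astype(np.float32)),cv2.fitEllipse(cv2.findContours(o,0,1)[0][0]))
print(s['position'])
E
```

```text
3369 [0.0232 0.0264 0.0278] ((413.8868713378906, -353.3031311035156), 30.958202362060547) ((414.1551513671875, -353.339599609375), (60.1513786315918, 61.1402473449707), 16.47771453857422)
spigot 681 [ 413.31240933 -353.2936932    24.        ] ((413.309814453125, -353.3054504394531), 13.97616958618164)
lap plane ((413.43914794921875, -353.4583435058594), 31.108972549438477) ((257.72772216796875, 193.61561584472656), (63.645729064941406, 65.71322631835938), 88.3610610961914)
[ 0.41437863 -0.35297961  0.12676597]
```

```bash
python3 -m pendant '[[1,[-1,0,50],0],[1,[-1,0,90],0],[1,[-1,0,112],0],[1,[-1,0,116],0],[1,[-1,0,116],0],[-1,[-1,0,116],0],[-1,[-1,0,116],0],[-1,[-1,0,116],0]]' 25
python3 -m pendant '[[-1,[0,0,0],0],[-1,[0,0,0],0],[-1,[0,0,0],0]]'
```

```text
t: 1.75
position: [0.4136, -0.3555, 0.0137]
orientation: [0.99, 0.144, 0.001, 0.001]
contact_force: [0.4, 0.5, -0.1]
grip_width: 0.0733
finger_force: 0.0
t: 2.05
position: [0.4133, -0.3549, 0.013]
orientation: [0.99, 0.144, 0.0, -0.0]
contact_force: [-1.0, 1.7, 6.1]
grip_width: 0.0608
finger_force: 25.0
```

```bash
python3 -m pendant '[[-1,[0,0,-25],0],[-1,[0,0,-70],0],[-1,[0,0,-117],0],[-1,[43,-50,-117],0],[-1,[65,-95,-117],0],[-1,[90,-130,-117],0],[-1,[120,-150,-117],0],[-1,[130,-150,-117],0]]'
python3 -m pendant '[[-1,[0,0,0],0],[-1,[0,0,0],0],[-1,[0,0,0],0]]'
python3 - <<'E'
from h import *
s=read_state(); p,d,c=take('wrist'); cv2.imwrite('pics/w2.png',p[...,::-1])
print(s['t'],s['position'].round(4),s['orientation'].round(4),s['grip_width'])
E
```

```text
t: 2.85
position: [0.4964, -0.1707, 0.1298]
orientation: [0.989, 0.146, 0.0, -0.0]
contact_force: [-0.0, -0.2, -0.1]
grip_width: 0.0604
finger_force: 25.0
t: 3.15
position: [0.4944, -0.1752, 0.1295]
orientation: [0.99, 0.143, -0.0, -0.0]
contact_force: [-0.0, 0.4, -0.5]
grip_width: 0.0608
finger_force: 25.0
3.15 [ 0.4944 -0.1752  0.1295] [ 9.897e-01  1.431e-01 -2.000e-04 -1.000e-04] 0.06081563387019199
```

View pics/w2.png

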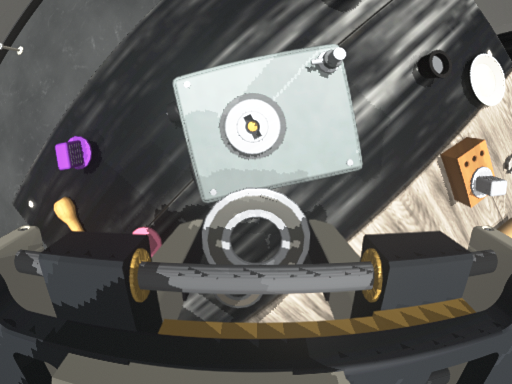

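The wrist view shows the platen and boss at (252,127), with a dark slot pair running slightly off horizontal. The held lap is level between the fingers, centred near (256,238).

```bash
cat > m2.py <<'E'
from h import *
p,d,c=load('wrist'); P=wpts(d,c); s=read_state()
v,u=np.mgrid[:384,:512]
def fit(q):
    A=np.c_[2*q[:,:2],np.ones(len(q))]; x=np.linalg.lstsq(A,(q[:,:2]**2).sum(1),rcond=None)[0]; return x[0],x[1],np.sqrt(x[2]+x[0]**2+x[1]**2)
# lap
m=((np.hypot(u-256,v-238)<62)&(v<262)&(P[...,2]>.128)&(P[...,2]<.152)&(abs(u-256)<60)).astype(np.uint8)
m=cv2.morphologyEx(m,cv2.MORPH_OPEN,np.ones((3,3)))
print('lap z',np.percentile(P[m>0][:,2],[5,50,95]))
Q=wplane(c,.141)
for vtop in (0,):
    q=[]
    for x in range(222,292,2):
        col=np.where(m[:,x])[0]
        if len(col): q.append(Q[col[0],x]*1000)
    L=fit(np.array(q)); print('lap rim fit mm',L)
# inner hole edge via top of hole
# platen
g=((np.hypot(u-252,v-127)<40)&(P[...,2]>.052)&(P[...,2]<.066)).astype(np.uint8)
Q=wplane(c,.058); q=Q[g>0]*1000; print('platen depth',g.sum(),P[g>0].mean(0),cv2.minEnclosingCircle(q[:,:2].astype(np.float32)),'z',np.median(P[g>0][:,2]))
gray=cv2.cvtColor(p,cv2.COLOR_RGB2GRAY); hsv=cv2.cvtColor(p,cv2.COLOR_RGB2HSV)
k=((np.hypot(u-252,v-127)<14)&((gray<110)|(hsv[...,1]>90))).astype(np.uint8)
Q=wplane(c,.061); q=(Q[k>0][:,:2]*1000).astype(np.float32)
print('slot',k.sum(),q.mean(0),cv2.minAreaRect(q)); w,V=np.linalg.eigh(np.cov(q.T)); print(np.sqrt(w),np.degrees(np.arctan2(V[1,1],V[0,1])))
a=2*np.arctan2(s['orientation'][1],s['orientation'][0]); print('tool yaw',np.degrees(a),s['position'])
cr=p[97:157,222:282,::-1]; cv2.imwrite('pics/cr.png',np.hstack([cv2.resize(cr,(400,400)),cv2.resize(cv2.cvtColor(k[97:157,222:282]*255,8),(400,400),interpolation=0)]))
E
python3 m2.py
```

```text
lap z [0.14148773 0.14305717 0.14432605]
lap rim fit mm (np.float64(496.2442351289805), np.float64(-175.02188566257405), np.float64(29.8243690752072))
platen depth 2096 [ 0.55309149 -0.15542158  0.05832179] ((552.9635620117188, -155.3625030517578), 22.226436614990234) z 0.05787565018650462
slot 194 [ 553.1102  -155.50137] ((553.2220458984375, -155.5850372314453), (17.958660125732422, 9.797408103942871), 42.694217681884766)
[2.24507915 4.83395841] -136.3533693551247
tool yaw 16.452179586109107 [ 0.49443047 -0.17519756  0.12951742]
```

View pics/cr.png

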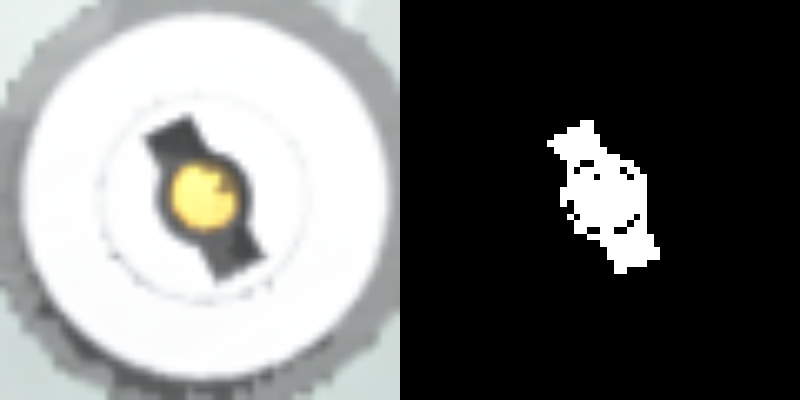

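```bash
python3 -m pendant '[[-1,[40,-2.5,0],0],[-1,[61,-2.5,10],0],[-1,[61,-2.5,50],0],[-1,[61,-2.5,66],0],[-1,[61,-2.5,72],0],[-1,[61,-2.5,74],0],[-1,[61,-2.5,76],0],[-1,[61,-2.5,76],0]]'
python3 -m pendant '[[-1,[0,0,1],0],[-1,[0,0,2],0],[-1,[0,0,3],0],[-1,[0,0,3],0]]'
```

```text
t: 4.0
position: [0.5532, -0.1548, 0.0545]
orientation: [0.99, 0.144, 0.001, 0.0]
contact_force: [-0.2, 0.8, -0.6]
grip_width: 0.0603
finger_force: 25.0
t: 4.4
position: [0.5529, -0.1544, 0.0506]
orientation: [0.99, 0.144, -0.0, -0.0]
contact_force: [-0.1, 0.4, -0.9]
grip_width: 0.0607
finger_force: 25.0
```

```bash
python3 -m pendant '[[-1,[0,0,0.7],0],[-1,[0,0,1.4],0],[-1,[0,0,1.4],0]]';  python3 -m pendant '[[-1,[0,0,0.7],0],[-1,[0,0,1.4],0],[-1,[0,0,1.4],0]]'
```

```text
t: 4.7
position: [0.5528, -0.1544, 0.0491]
orientation: [0.99, 0.144, -0.0, -0.0]
contact_force: [0.2, 0.7, -1.8]
grip_width: 0.0608
finger_force: 25.0
t: 5.0
position: [0.5529, -0.1544, 0.0481]
orientation: [0.99, 0.144, 0.0, -0.0]
contact_force: [-1.8, 0.1, 3.0]
grip_width: 0.0609
finger_force: 25.0
```

```bash
python3 -m pendant '[[0.7,[0,0,0],0],[0.7,[0,0,0],0],[0.7,[0,0,0],0],[0.7,[0,0,-20],0],[1,[0,0,-60],0],[1,[0,0,-90],0],[1,[0,0,-90],0],[1,[0,0,-90],0]]'
python3 - <<'E'
from h import *
s=read_state(); p,d,c=take('wrist'); 
print(s['t'],s['position'].round(4),s['grip_width'])
P=wpts(d,c);v,u=np.mgrid[:384,:512]
m=((P[...,2]>.055)&(P[...,2]<.072)&(np.hypot(P[...,0]-.553,P[...,1]+.155)<.045)).astype(np.uint8)
print('z',np.percentile(P[m>0][:,2],[5,25,50,75,95]))
q=(wplane(c,.062)[m>0][:,:2]*1000).astype(np.float32); print('lap',cv2.minEnclosingCircle(q),cv2.minAreaRect(q))
gray=cv2.cvtColor(p,cv2.COLOR_RGB2GRAY); hsv=cv2.cvtColor(p,cv2.COLOR_RGB2HSV)
cu,cv_=np.mean(u[m>0]),np.mean(v[m>0]);print(cu,cv_)
k=((np.hypot(u-cu,v-cv_)<15)&((gray<110)|(hsv[...,1]>90))).astype(np.uint8)
q=(wplane(c,.061)[k>0][:,:2]*1000).astype(np.float32)
w,V=np.linalg.eigh(np.cov(q.T)); print('slot',k.sum(),q.mean(0),cv2.minAreaRect(q),np.degrees(np.arctan2(V[1,1],V[0,1])))
x,y=int(cu),int(cv_); cv2.imwrite('pics/w3.png',np.hstack([cv2.resize(p[y-50:y+50,x-50:x+50,::-1],(500,500)),cv2.resize(cv2.cvtColor(k[y-30:y+30,x-30:x+30]*255,8),(300,500),interpolation=0)]))
E
```

```text
t: 5.8
position: [0.553, -0.1544, 0.138]
orientation: [0.99, 0.144, 0.0, 0.0]
contact_force: [-0.4, -0.3, 0.2]
grip_width: 0.093
finger_force: 0.0
5.8 [ 0.553  -0.1544  0.138 ] 0.09298115382044594
z [0.05802426 0.06089825 0.06152777 0.06207852 0.06277957]
lap ((554.4672241210938, -154.25302124023438), 30.871341705322266) ((554.244873046875, -154.32968139648438), (60.518409729003906, 60.42405319213867), 16.561527252197266)
255.42278145695363 197.18701986754968
slot 115 [ 555.198   -154.66122] ((554.695068359375, -155.11264038085938), (15.308424949645996, 6.7089033126831055), 60.4177131652832) 55.077121429477124
```

View pics/w3.png

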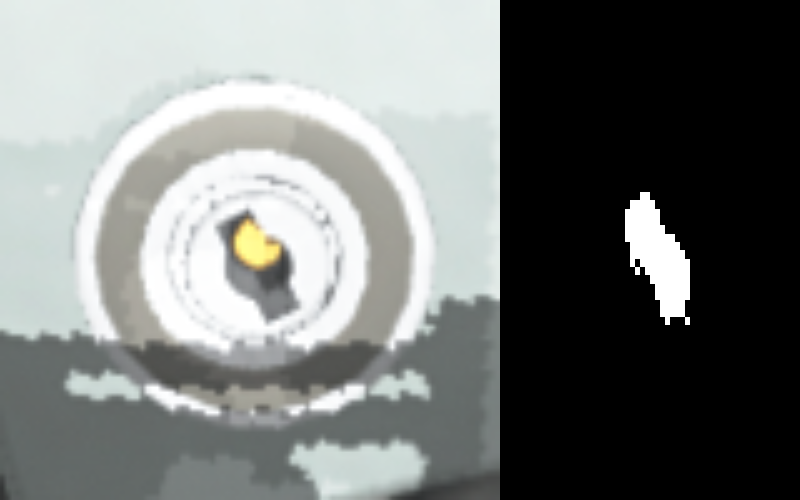

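The lap lies flat round the boss (z about 61.5 mm), and the slot direction is about 43.5° in the world frame. Next I'll go over the arbor with the tool turned about +97°.

```bash
python3 -m pendant '[[1,[-10,45,0],-1],[1,[-20,90,0],-2],[1,[-28,135,0],-3],[1,[-36,180,0],-4],[1,[-42,220,0],-5],[1,[-47,253,0],-6],[1,[-47,253,0],-7],[1,[-47,253,0],-8]]'
python3 -m pendant '[[1,[0,0,0],-1],[1,[0,0,0],-2],[1,[0,0,0],-3],[1,[0,0,0],-4.2],[1,[0,0,0],-4.2],[1,[0,0,0],-4.2]]'
python3 - <<'E'
from h import *
s=read_state(); p,d,c=take('wrist'); cv2.imwrite('pics/w4.png',p[...,::-1])
a=2*np.arctan2(s['orientation'][1],s['orientation'][0])
print(s['t'],s['position'].round(4),np.degrees(a),s['joint_positions'].round(2))
P=wpts(d,c); near=np.hypot(P[...,0]-.579,P[...,1]+.410)<.03
for nm,lo,hi,z in [('head',.058,.075,.066),('flange',.0355,.0415,.038)]:
    m=(near&(P[...,2]>lo)&(P[...,2]<hi)).astype(np.uint8); m=cv2.morphologyEx(m,cv2.MORPH_OPEN,np.ones((3,3)))
    q=(P[m>0][:,:2]*1000).astype(np.float32); print(nm,len(q),np.median(P[m>0][:,2]),cv2.minAreaRect(q),cv2.minEnclosingCircle(q))
    q=(wplane(c,z)[m>0][:,:2]*1000).astype(np.float32); print('  plane',cv2.minAreaRect(q))
E
```

```text
t: 6.65
position: [0.579, -0.4109, 0.1352]
orientation: [0.762, 0.648, -0.0, -0.002]
contact_force: [-0.9, 0.9, 0.2]
grip_width: 0.0932
finger_force: 0.0
t: 7.25
position: [0.5795, -0.4101, 0.1365]
orientation: [0.545, 0.838, 0.0, -0.001]
contact_force: [-0.5, -0.9, -0.3]
grip_width: 0.0929
finger_force: 0.0
7.25 [ 0.5795 -0.4101  0.1365] 113.9510368844736 [-0.68  0.72  1.25 -0.    1.17 -1.1 ]
head 633 0.06824320650723364 ((579.2044677734375, -409.5953369140625), (16.806005477905273, 26.121707916259766), 20.52194595336914) ((579.1936645507812, -409.4575500488281), 14.023724555969238)
  plane ((578.928466796875, -408.9975280761719), (16.618087768554688, 27.87885284423828), 20.567211151123047)
flange 1500 0.03700532907955445 ((581.9749755859375, -406.88055419921875), (50.270355224609375, 46.225711822509766), 46.953983306884766) ((579.1484375, -409.9153747558594), 29.853567123413086)
  plane ((581.8392333984375, -406.4815673828125), (49.87546157836914, 45.922889709472656), 46.88267135620117)
```

View pics/w4.png

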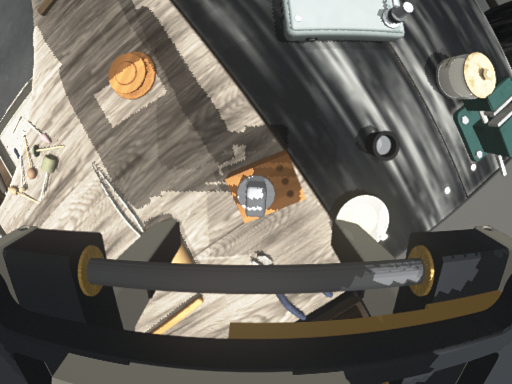

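The wrist view shows the arbor head at (256,197), its long side nearly vertical in the image. Nothing stands in the fingers' way: the bowl at (361,218) and the loupe at (380,143) are low or clear.

```bash
python3 -m pendant '[[1,[0.5,0,50],0.44],[0,[0.5,0,85],0.44],[0,[0.5,0,93],0.44],[0,[0.5,0,93],0.44],[-1,[0.5,0,93],0.44],[-1,[0.5,0,93],0.44],[-1,[0.5,0,93],0.44],[-1,[0.5,0,93],0.44]]' 30
python3 -m pendant '[[-1,[0,0,0],0],[-1,[0,0,0],0],[-1,[0,0,0],0],[-1,[0,0,0],0]]' 55
```

```text
t: 8.1
position: [0.58, -0.4101, 0.0458]
orientation: [0.569, 0.822, -0.0, 0.001]
contact_force: [0.5, -0.2, -0.3]
grip_width: 0.0414
finger_force: 0.0
t: 8.5
position: [0.5797, -0.4099, 0.0449]
orientation: [0.569, 0.822, 0.0, -0.0]
contact_force: [-0.5, -0.5, 0.3]
grip_width: 0.0159
finger_force: 55.0
```

```bash
python3 -m pendant '[[-1,[0,0,-45],0],[-1,[0,0,-85],0],[-1,[45,12,-85],1],[-1,[90,24,-85],2],[-1,[135,36,-85],3],[-1,[180,48,-85],4],[-1,[220,60,-85],5],[-1,[247.5,63.5,-85],6]]'
python3 -m pendant '[[-1,[0,0,0],1],[-1,[0,0,0],2],[-1,[0,0,0],2.4],[-1,[0,0,0],2.4],[-1,[0,0,0],2.4],[-1,[0,0,0],2.4]]'
python3 - <<'E'
from h import *
s=read_state(); a=2*np.arctan2(s['orientation'][1],s['orientation'][0])
print(s['t'],s['position'].round(4),np.degrees(a),s['joint_positions'].round(2))
print('to target mm, tool axes',tool(552.6-s['position'][0]*1000,-155.8-s['position'][1]*1000,s))
E
```

```text
t: 9.3
position: [0.5516, -0.1532, 0.1298]
orientation: [0.855, 0.518, 0.0, -0.0]
contact_force: [0.8, 0.0, -0.9]
grip_width: 0.0153
finger_force: 55.0
t: 9.9
position: [0.5519, -0.1559, 0.1298]
orientation: [0.929, 0.371, -0.0, -0.0]
contact_force: [-0.1, -1.2, -0.9]
grip_width: 0.0158
finger_force: 55.0
9.9 [ 0.5519 -0.1559  0.1298] 43.50334497442292 [-0.36  0.5   1.67  0.    0.97  0.45]
to target mm, tool axes (np.float64(0.6159752741083617), np.float64(0.41975703139325743))
```

```bash
python3 -m pendant '[[-1,[0.5,0.4,20],0],[-1,[0.5,0.4,32],0],[-1,[0.5,0.4,34],0],[-1,[0.5,0.4,34],0]]'
python3 -m pendant '[[-1,[0,0,1],0],[-1,[0,0,2],0],[-1,[0,0,3],0],[-1,[0,0,3],0]]'
python3 -m pendant '[[-1,[0,0,1],0],[-1,[0,0,2],0],[-1,[0,0,2],0],[-1,[0,0,2],0]]'
```

```text
t: 10.3
position: [0.5524, -0.1558, 0.0956]
orientation: [0.929, 0.37, -0.0, -0.0]
contact_force: [-0.8, -0.2, -1.1]
grip_width: 0.0158
finger_force: 55.0
t: 10.7
position: [0.5526, -0.1558, 0.0929]
orientation: [0.929, 0.37, 0.0, 0.0]
contact_force: [0.0, -0.6, -1.4]
grip_width: 0.0154
finger_force: 55.0
t: 11.1
position: [0.5526, -0.1558, 0.0908]
orientation: [0.929, 0.37, -0.0, -0.0]
contact_force: [-0.1, 0.3, -1.7]
grip_width: 0.0159
finger_force: 55.0
```

```bash
python3 -m pendant '[[-1,[0,0,1],0],[-1,[0,0,2],0],[-1,[0,0,3],0],[-1,[0,0,3],0]]'
python3 -m pendant '[[-1,[0,0,1],0],[-1,[0,0,2],0],[-1,[0,0,3],0],[-1,[0,0,3],0]]'
python3 -m pendant '[[-1,[0,0,1],0],[-1,[0,0,1.5],0],[-1,[0,0,1.5],0]]'
```

```text
t: 11.5
position: [0.5525, -0.1558, 0.0876]
orientation: [0.929, 0.37, -0.0, -0.0]
contact_force: [-0.4, 0.3, 0.1]
grip_width: 0.0159
finger_force: 55.0
t: 11.9
position: [0.5525, -0.1558, 0.0847]
orientation: [0.929, 0.37, -0.0, -0.0]
contact_force: [-0.4, -0.6, -0.8]
grip_width: 0.0153
finger_force: 55.0
t: 12.2
position: [0.5525, -0.1558, 0.0833]
orientation: [0.929, 0.37, -0.0, -0.0]
contact_force: [-0.3, -0.4, -1.2]
grip_width: 0.0161
finger_force: 55.0
```

```bash
python3 -m pendant '[[-1,[0,0,0.7],0],[-1,[0,0,1.4],0],[-1,[0,0,1.4],0]]'
python3 -m pendant '[[-1,[0,0,1],0],[-1,[0,0,2],0],[-1,[0,0,2],0]]'
python3 -m pendant '[[-1,[0,0,1],0],[-1,[0,0,2],0],[-1,[0,0,2],0]]'
```

```text
t: 12.5
position: [0.5525, -0.1558, 0.0818]
orientation: [0.929, 0.37, -0.0, -0.0]
contact_force: [0.7, 0.2, -1.3]
grip_width: 0.0157
finger_force: 55.0
t: 12.8
position: [0.5525, -0.1558, 0.0798]
orientation: [0.929, 0.37, -0.0, -0.0]
contact_force: [-0.4, -0.3, -1.5]
grip_width: 0.0153
finger_force: 55.0
t: 13.1
position: [0.5525, -0.1558, 0.0778]
orientation: [0.929, 0.37, -0.0, -0.0]
contact_force: [0.8, 1.3, -2.0]
grip_width: 0.0157
finger_force: 55.0
```

```bash
python3 -m pendant '[[-1,[0,0,0.7],0],[-1,[0,0,1.5],0],[-1,[0,0,1.5],0]]'
python3 -m pendant '[[-1,[0,0,0.7],0],[-1,[0,0,1.5],0],[-1,[0,0,1.5],0]]'
python3 -m pendant '[[-1,[0,0,0.7],0],[-1,[0,0,1],0],[-1,[0,0,1],0]]'
```

```text
t: 13.4
position: [0.5525, -0.1558, 0.0763]
orientation: [0.929, 0.37, -0.0, -0.0]
contact_force: [-0.8, -0.0, -2.0]
grip_width: 0.0153
finger_force: 55.0
t: 13.7
position: [0.5527, -0.1558, 0.0751]
orientation: [0.929, 0.37, 0.0, 0.0]
contact_force: [-0.7, 0.3, 2.5]
grip_width: 0.0155
finger_force: 55.0
t: 14.0
position: [0.5527, -0.1559, 0.0741]
orientation: [0.929, 0.37, 0.0, 0.0]
contact_force: [-1.0, 0.9, 3.9]
grip_width: 0.0157
finger_force: 55.0
```

The ejector was met at TCP about 75.5 mm, so home should be at about 70 mm.

```bash
python3 -m pendant '[[-1,[0,0,0.8],0],[-1,[0,0,1.6],0],[-1,[0,0,2.4],0],[-1,[0,0,2.4],0]]' 60
python3 -m pendant '[[-1,[0,0,0.7],0],[-1,[0,0,1.3],0],[-1,[0,0,1.3],0]]'
python3 -m pendant '[[-1,[0,0,0.4],0],[-1,[0,0,0.8],0],[-1,[0,0,0.8],0]]'
```

```text
t: 14.4
position: [0.5527, -0.1559, 0.0716]
orientation: [0.929, 0.37, 0.0, 0.0]
contact_force: [-0.8, 0.2, 5.1]
grip_width: 0.0159
finger_force: 60.0
t: 14.7
position: [0.5527, -0.1558, 0.0704]
orientation: [0.929, 0.37, 0.0, 0.0]
contact_force: [-0.3, 0.7, 6.6]
grip_width: 0.0156
finger_force: 60.0
t: 15.0
position: [0.5527, -0.1558, 0.0698]
orientation: [0.929, 0.37, 0.0, 0.0]
contact_force: [-0.9, 0.6, 8.5]
grip_width: 0.016
finger_force: 60.0
```

```bash
python3 -m pendant '[[-1,[0,0,0.2],0],[-1,[0,0,0.3],0],[-1,[0,0,0.3],0]]'
python3 -m pendant '[[-1,[0,0,0.1],0],[-1,[0,0,0.2],0],[-1,[0,0,0.2],0]]'
```

```text
t: 15.3
position: [0.5528, -0.1559, 0.0698]
orientation: [0.929, 0.37, 0.0, 0.0]
contact_force: [-3.0, 0.6, 10.5]
grip_width: 0.0156
finger_force: 60.0
t: 15.6
position: [0.5528, -0.1559, 0.0698]
orientation: [0.929, 0.37, 0.0, 0.0]
contact_force: [-2.9, 1.0, 12.8]
grip_width: 0.0158
finger_force: 60.0
```

```bash
python3 -m pendant '[[-1,[0,0,0.2],0],[-1,[0,0,0.4],0],[-1,[0,0,0.4],0],[-1,[0,0,0.4],0]]'
python3 - <<'E'
from h import *
F=[]
p,d,c=take('side')
s=read_state(); print(s['t'],s['position'].round(4),s['contact_force'].round(1),s['wrist_torque'].round(2))
x=int(407*.64);y=int(262*.64); cv2.imwrite('pics/end.png',cv2.resize(p[y-90:y+60,x-100:x+100,::-1],(800,600)))
E
```

```text
t: 16.0
position: [0.5528, -0.1558, 0.0697]
orientation: [0.929, 0.37, 0.0, 0.0]
contact_force: [-5.5, 2.6, 17.5]
grip_width: 0.0155
finger_force: 60.0
16.05 [ 0.5528 -0.1559  0.0697] [-5.4  1.4 17.4] [0.34 0.94 0.01]
```

View pics/end.png

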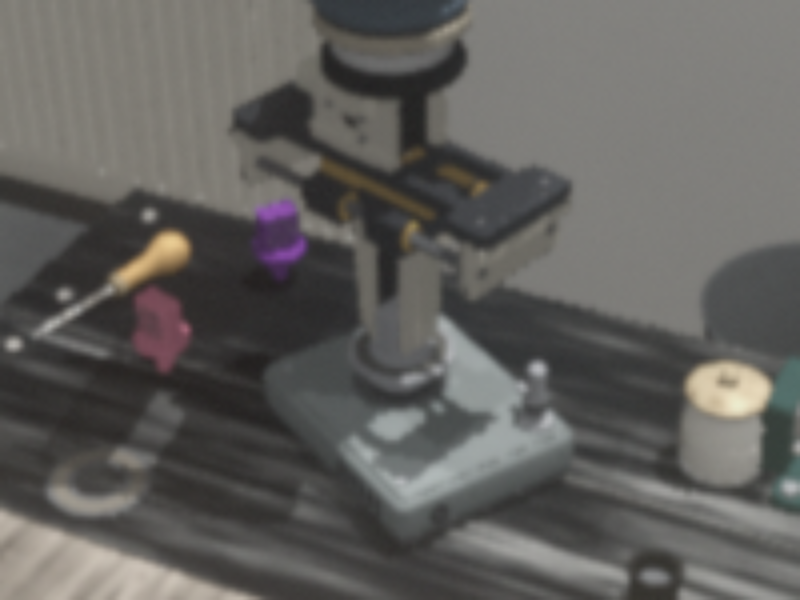

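The crop shows the flange flat on the lap at (400,365) with the gripper holding the head. Ejector travel of about 5.5 mm and a steady push of about 17–19 N match the home position.

```bash
python3 -c "from cell import *; print(sign_off())"
```

```text
the job is handed in; nothing more can be done
None
```

The job is handed in at about 16 s on the robot's clock: the lap lies flat on the platen over the boss, and the arm is still holding the keyed arbor home with a push of about 17–19 N; the graver, loupe, tweezers and worn lap were left alone.

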